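# Open the inclined valve to its stop, then ease it back a quarter turn

### The job

Open the blue valve on the pressure-test rig all the way: crank its red handwheel anticlockwise by the black handle until it comes up hard against its stop, then turn it back a quarter of a turn so that the stem cannot seize, and let go. Leave the things lying round the rig where they are.

Things in the scene. Friction and masses are not known exactly. Their poses are not given: they have to be found in the camera images.
- handwheel (a joint): Turn of the handwheel (rad): 0 is shut, it grows as the valve opens, anticlockwise seen from the handle side. The open stop is rigid and lies three turns from shut (18.85); at the start the valve stands 0.7 to 1.6 turns open. Turning takes about 0.2 N m (4 N at the handle); the wheel stays where it is left.
- wheel_centre (a point): Centre of the red handwheel (125 mm across, rim 17 mm thick), on the stem axis in mid-rim. Its z axis runs out of the valve along the stem, which leans 28 degrees from vertical, roughly towards the robot; its x axis points at the handle and turns with the wheel. The hub nut ends 11 mm above it; the 12 mm stem grows out of the nut, 3 mm a turn, to 16 mm above it. The wheel does not rise.
- crank_grip (a point): Middle of the black crank handle, 46 mm above the wheel's middle plane (along its z) and 52 mm out from the stem axis. A round grip, 21 mm thick, parallel to the stem, free to spin on its own pin; it reaches from 14 to 70 mm above that plane, over a boss 26 mm across. Its z axis runs along the handle, outward.
- oil_can_mid (a point): Small green oil can with a long spout, 64 mm across and 167 mm tall, standing loose beside the rig; the point lies on its axis, 50 mm up. To be left alone.
- spanner_b_mid (a point): Dark combination spanner, 232 x 43 x 9 mm, lying loose beside the rig; the point is at its middle. To be left alone.
- tape_measure_mid (a point): Yellow and black tape measure, 76 x 79 x 33 mm, lying loose; the point is at its middle. To be left alone.
- pipe_nipple_mid (a point): Grey threaded pipe nipple, 27 mm across and 80 mm long, lying loose; the point is at its middle. To be left alone.

How it is judged:
By the outcome, as a careful person would: the job done as asked, in the order asked, and still so for the second after the job is handed in, with the robot touching nothing.
It also fails if it takes over 67 s, if anything falls off the work surface, if the arm or the gripper's body presses on something with over 40 N, if the wrist force passes 120 N, or if a joint passes its speed limit or range.

### The arm

A 6-joint arm with a two-finger parallel gripper is mounted at the origin on a cart in front of the work surface, level with it; the furniture and walls round the work are solid. World frame = base frame: x ahead of the robot, y to its left, z up, the work surface at z = 0. Lengths are in m, angles in rad, forces in N, time in s.
With the tool pointing down it reaches from about 0.275 to 1 m from the base axis. Payload 8.4 kg.
Tool frame: the origin (TCP) lies on the front face of the gripper's body, between the roots of the fingers; the fingertips stand 73 mm ahead of it and the grasp point (between the pads) lies 54 mm ahead of it; z points along the fingers, y is the line along which they close (so a half turn about z gives the same grasp; the last joint's range is limited). The gripper opens to 85 mm and grips with 20 to 120 N. Pads are 22 mm wide; open, the fingers measure 114 mm over their backs; the gripper's body (76 mm by 85 mm) begins 54 mm behind the grasp point. The pads swing forward as they close: fully open they stand 13 mm farther back than shut.
Start: joints at [1.242, 0.353, 1.633, -0, 1.155, -0.002], TCP at [0.201, 0.592, 0.304] pointing down, gripper open.
Joint ranges: [-2.63, 2.63], [-0.92, 2.1], [0.06, 2.66], [-1.3, 4.44], [0, 2.69], [-3.02, 3.02]. Speed limits (rad/s): [2.22, 2.22, 2.79, 3.14, 3.14, 3.14].

### API

Orientations are given as a unit quaternion [x, y, z, w].
In Python, from rig import robot, imaging, order gives the robot as it stands. The module is installed in compiled form; this text tells all that it offers.
- The arm moves only by the tool carry_out, never from a script. Its argument "commands" is a list of rows, each a list of 3 entries, a list of its own where there are three numbers: the shift along the tool's x, y, z in mm, then the turn, a rotation vector about the tool's x, y, z in degrees, then the opening, from -1 (shut) to 1 (fully open). In form: [[[x, y, z], [rx, ry, rz], jaw], ...]. A call has 1 to 10 rows; each row is the pose to reach, as a shift and turn from the pose commanded when the call began, along the tool's axes at that moment; what a row does not reach only later rows make up. A row lasts 1/8 s, in which the tool goes at most 62.5 mm and 10.7 degrees, less where a joint would pass 70% of its speed; a pose out of reach is approached as far as the arm can. A call with a gripper value outside its range is refused whole. The fingers move at their own pace and stop on an object; "newtons" is the grip in N (left out, the last holds). Time passes only in rows, so rows that repeat a pose let the fingers close. It gives the time, the measured TCP pose, the force, the opening and the grip force at its end, in the units of the state.
- robot.state(): the state, without advancing time (a new reading comes with each control period).
- imaging.capture(name): name is "side" or "top"; returns (picture, depth): 420x560x3 uint8, red, green, blue; 420x560 float32, m along the optical axis (not along the pixel's ray), 0 where there is no reading.
- imaging.camera_info(name): a dict with "fx", "fy", "cx", "cy" (pixels), "distortion" ([k1, k2, p1, p2, k3] as OpenCV has them; the pictures are not rectified), "R" (3x3) and "t" (3): a world point X has camera coordinates R X + t. Camera axes: x right, y down, z forward; pixel columns grow to the right and rows downward; lengths in m; the calibration is good to about 2 mm. A picture is of the moment at which its call begins. camera_info takes no time and is no camera call.
- order.hand_in(): hands the job in; it is judged then, once.
The state is a dict: "time": time; "qpos": joint angles; "joint_vel": joint speeds; "tau": joint torques, N m; "tcp_pos": TCP position; "tcp_rot": TCP orientation; "contact_force": force on the tool from outside, world axes, zero at the start; "wrist_torque": the same for the moment, N m; "grip_width": opening from 0.0 (shut) to 1.0 (fully open); "gripper_force": force on a finger pad.
Only numpy, scipy, OpenCV 4.12 (cv2) and the standard library are available. Lean on these libraries where they do the work, as an engineer would, in place of code of your own. Each camera call takes 0.05 s, during which the arm holds its last target. There are 200 camera calls.

## Working session

There is one attempt and no reset: what is moved stays moved. The work goes in short steps, Python scripts to look and compute and a tool call to move; the robot and the scene stay as the last step left them, time stands still between calls to the robot, and variables do not carry over. Pictures are saved under pics/ and viewed, at most 10 in all, crops included, and the job is handed in when it is done.

Besides the shell and the picture viewer there is one more tool, called after "Request:" as name([rows], argument=value, ...), one row to a line, values as JSON. carry_out: Moves the arm, as the interface text tells. Its arguments: {"type":"object","properties":{"commands":{"type":"array","items":{"type":"array"}},"newtons":{"type":"number"}},"required":["commands"]}

```bash
mkdir -p pics; cat > h.py <<'E'
import numpy as np,cv2
from rig import robot,imaging,order
from scipy.spatial.transform import Rotation as Ro
def cam(n):
    c=imaging.camera_info(n);K=np.array([[c['fx'],0,c['cx']],[0,c['fy'],c['cy']],[0,0,1.]])
    return K,np.array(c['distortion'],float),np.array(c['R']),np.array(c['t'])
def ray(n,uv):
    K,d,R,t=cam(n);p=cv2.undistortPoints(np.array(uv,float).reshape(-1,1,2),K,d)[:,0]
    return -R.T@t,np.c_[p,np.ones(len(p))]@R   # scaled by depth
def proj(n,X):
    K,d,R,t=cam(n);return cv2.projectPoints(np.array(X,float).reshape(-1,1,3),cv2.Rodrigues(R)[0],t,K,d)[0][:,0]
def pts(n,dep,mask):
    v,u=np.nonzero(mask&(dep>0));o,r=ray(n,np.c_[u,v]);return o+r*dep[v,u][:,None],np.c_[u,v]
E
python3 - <<'E'
from h import *
for n in('side','top'):
    p,d=imaging.capture(n);np.savez('%s0.npz'%n,p=p,d=d);cv2.imwrite('pics/%s0.png'%n,p[:,:,::-1])
    K,_,R,t=cam(n);print(n,-R.T@t,R[2])
    h=cv2.cvtColor(p,cv2.COLOR_RGB2HSV);m=((h[...,0]<8)|(h[...,0]>172))&(h[...,1]>140)&(h[...,2]>60)
    X,uv=pts(n,d,m);print(len(X),np.median(X,0),X.min(0),X.max(0),uv.min(0),uv.max(0))
print(robot.state())
E
```

```text
side [ 0.15910815 -0.55488446  0.95682066] [ 0.33259984  0.67488202 -0.65871968]
1705 [0.58326592 0.27973447 0.21967919] [ 0.49554108 -0.06333521 -0.60745157] [1.71861093 2.91734672 0.28099167] [232   4] [393 331]
top [0.41270262 0.23994634 1.19989333] [ 0.16538716  0.01407305 -0.98612831]
2199 [0.56632297 0.24237063 0.22396937] [-0.19742904 -0.4107901  -0.82167569] [0.77524965 1.01931398 0.56675352] [102 134] [527 419]
{'time': 0.1, 'qpos': array([ 1.24161547e+00,  3.53582447e-01,  1.63404919e+00,  2.99170684e-06,
        1.15516496e+00, -2.38233653e-03]), 'joint_vel': array([ 0.00067774, -0.00024107, -0.00142484,  0.00112535,  0.00191859,
       -0.00085428]), 'tau': array([-6.62565599e-04, -6.06354046e+01, -3.42818499e+01, -5.88821808e-05,
        3.93592607e-03, -4.16819671e-05]), 'tcp_pos': array([0.20051767, 0.59162094, 0.30323899]), 'tcp_rot': array([ 1.62673689e-01,  9.86679740e-01, -5.93490333e-04, -1.00688315e-04]), 'contact_force': array([-0.72245679,  0.43989065, -0.6492071 ]), 'wrist_torque': array([ 0.00774038,  0.02640681, -0.04792383]), 'gripper_force': 0.0, 'grip_width': 0.9969141511835768}
```

View pics/side0.png

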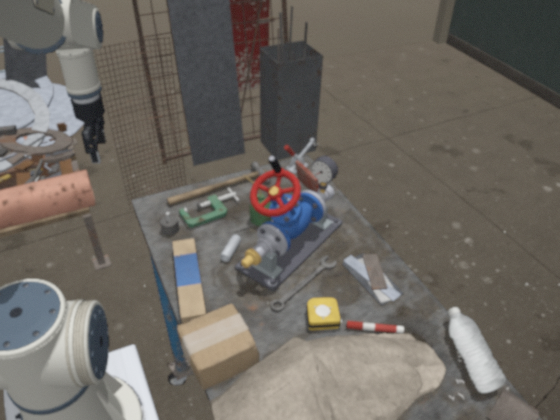

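View pics/top0.png

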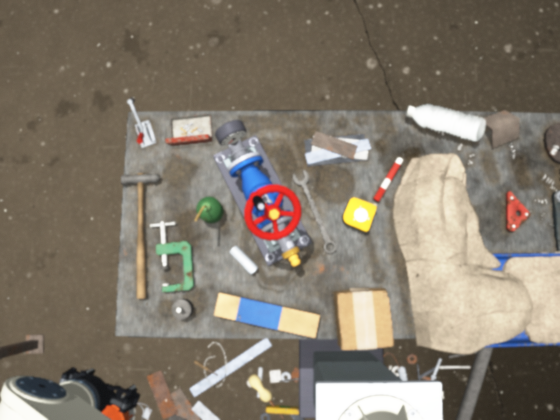

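Both views show the red wheel: side at about (275,193) with its black handle near (275,163), top at about (273,212) with the handle near (262,207). Next I fit the wheel plane and find the handle.

```bash
python3 - <<'E'
from h import *
from scipy.optimize import least_squares
P=[];D={}
for n,b in(('side',(240,310,150,225)),('top',(238,310,178,245))):
    z=np.load(n+'0.npz');p,d=z['p'],z['d'];D[n]=(p,d)
    h=cv2.cvtColor(p,cv2.COLOR_RGB2HSV);m=((h[...,0]<8)|(h[...,0]>172))&(h[...,1]>140)&(h[...,2]>60)
    w=np.zeros_like(m);w[b[2]:b[3],b[0]:b[1]]=1;m&=w
    X,uv=pts(n,d,m)
    hull=cv2.convexHull(np.argwhere(m)[:,::-1].astype(np.float32));e=cv2.fitEllipse(hull);print(n,len(X),'ellipse',e)
    med=np.median(X,0);X=X[np.linalg.norm(X-med,axis=1)<.09]
    for k in range(6):
        c=X.mean(0);nn=np.linalg.svd(X-c)[2][2];nn*=np.sign(nn[2]);r=(X-c)@nn;X=X[abs(r)<max(.008,2*r.std())] 
    print(' plane',c,nn,np.degrees(np.arccos(nn[2])),r.std());P.append((e[0],c,nn,X))
(o1,r1),(o2,r2)=ray('side',[P[0][0]]),ray('top',[P[1][0]])
A=np.c_[r1[0],-r2[0]];s=np.linalg.lstsq(A,o2-o1,rcond=None)[0];a,b=o1+s[0]*r1[0],o2+s[1]*r2[0];print('tri',a,b,(a+b)/2)
# black points above wheel
C=(a+b)/2;nn=P[0][2]+P[1][2];nn/=np.linalg.norm(nn);print('n',nn)
for n in D:
    p,d=D[n];X,uv=pts(n,d,p.max(2)<70)
    q=X-C;hh=q@nn;rad=np.linalg.norm(q-hh[:,None]*nn,axis=1)
    k=(hh>.012)&(hh<.085)&(rad<.08);print(n,k.sum(),np.median(X[k],0),np.median(hh[k]),np.median(rad[k]),uv[k].min(0) if k.any() else 0,uv[k].max(0) if k.any() else 0)
    u,v=proj(n,C)[0].astype(int);i=cv2.resize(p[v-60:v+60,u-60:u+60],(400,400),interpolation=cv2.INTER_CUBIC);D[n]=(p,d,i);print('crop origin',u-60,v-60)
cv2.imwrite('pics/crop0.png',np.hstack([D['side'][2],D['top'][2]])[:,:,::-1])
E
```

```text
side 1088 ellipse ((278.1943664550781, 184.15692138671875), (47.275814056396484, 70.58478546142578), 27.64211082458496)
 plane [0.55001856 0.25826088 0.23709662] [-0.42364123 -0.21917481  0.87891439] 28.488316743076904 0.003149014795956417
top 1430 ellipse ((272.2544250488281, 211.95249938964844), (53.9194221496582, 57.96339416503906), 61.733760833740234)
 plane [0.54897718 0.26289876 0.23897823] [-0.42098268 -0.21994303  0.87999923] 28.357729299582537 0.0030548142979100147
tri [0.55954934 0.26025402 0.26002646] [0.5479677  0.26461887 0.25847678] [0.55375852 0.26243645 0.25925162]
n [-0.42231242 -0.21955916  0.87945778]
side 70 [0.56018753 0.28298855 0.30138923] 0.030760463598029503 0.03617582508712128 [269 159] [279 169]
crop origin 215 124
top 48 [0.56389249 0.29402891 0.30715232] 0.03105605149593694 0.04981194079571094 [254 197] [262 205]
crop origin 213 149
```

View pics/crop0.png

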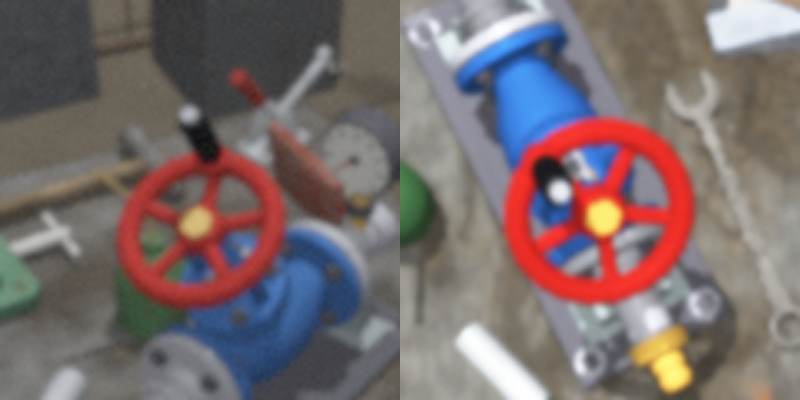

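The crop shows the handle tip (silver cap) at side px (272,158) and top px (260,206). The side ellipse was spoilt by the red clutter behind it, so I refit using only points near the plane.

```bash
cat > fit.py <<'E'
from h import *
from scipy.optimize import least_squares
n0=np.array([-.4223,-.2196,.8795]);n0/=np.linalg.norm(n0);c0=np.array([.5495,.2606,.238])
if __name__=='__main__':
    E={}
    for n in('side','top'):
        z=np.load(n+'0.npz');p,d=z['p'],z['d'];h=cv2.cvtColor(p,cv2.COLOR_RGB2HSV);m=((h[...,0]<8)|(h[...,0]>172))&(h[...,1]>120)&(h[...,2]>60)
        X,uv=pts(n,d,m);q=X-c0;hh=q@n0;r=np.linalg.norm(q-hh[:,None]*n0,axis=1);k=(abs(hh)<.014)&(r<.075)
        E[n]=cv2.convexHull(uv[k].astype(np.float32))[:,0];print(n,k.sum(),cv2.fitEllipse(E[n]),np.median(hh[k]))
        g=p.astype(int);b=(g.min(2)>110)&(g.max(2)-g.min(2)<45);u,v={'side':(272,158),'top':(260,206)}[n]
        w=np.zeros_like(b);w[v-5:v+6,u-5:u+6]=1;ys,xs=np.nonzero(b&w);print(' cap',len(xs),xs.mean(),ys.mean(),[d[v-2:v+3,u-2:u+3].tolist()[2]])
        E[n+'t']=[xs.mean(),ys.mean()]
    def tri(a,b):
        (o1,r1),(o2,r2)=ray('side',[a]),ray('top',[b]);s=np.linalg.lstsq(np.c_[r1[0],-r2[0]],o2-o1,rcond=None)[0]
        return o1+s[0]*r1[0],o2+s[1]*r2[0]
    def f(c):
        o=[]
        for n in('side','top'):
            oo,r=ray(n,E[n]);X=oo+r*(((c-oo)@n0)/(r@n0))[:,None];o.append(np.linalg.norm(X-c,axis=1)-.0625)
        return np.concatenate(o)
    s=least_squares(f,c0,loss='soft_l1',f_scale=.002);print('centre',s.x,np.sqrt(np.mean(s.fun**2)))
    a,b=tri(E['sidet'],E['topt']);print('tip',a,b)
    q=(a+b)/2-s.x;hh=q@n0;print('tip h',hh,'r',np.linalg.norm(q-hh*n0))
E
python3 fit.py
```

```text
side 1107 ((274.7054443359375, 192.4391632080078), (44.87335205078125, 51.87673568725586), 58.97601318359375) -0.0002990141307354408
 cap 27 271.1111111111111 157.7037037037037 [[1.1202117204666138, 1.119611144065857, 1.1156028509140015, 1.1186528205871582, 1.1238971948623657]]
top 1426 ((272.1512756347656, 212.13218688964844), (54.138031005859375, 58.15127182006836), 65.4968032836914) 0.0008782189140489108
 cap 45 260.9111111111111 205.86666666666667 [[0.8892543315887451, 0.8922145366668701, 0.8912728428840637, 0.8904714584350586, 0.8911426663398743]]
centre [0.55076866 0.26452059 0.23605911] 0.0014988758938685703
tip [0.55212111 0.28468664 0.32081573] [0.55095939 0.28510849 0.32065472]
tip h 0.06966917568938169 r 0.052269186263235096
```

Very consistent fit: tip height 69.7 mm and radius 52.3 mm, against 70 and 52 given. Next I work out the pre-grasp pose: tool along the stem, closing line in the lean plane, which keeps the wrist near neutral.

```bash
cat > geo.py <<'E'
from h import *
C=np.array([.5508,.2645,.2361]);n=np.array([-.4223,-.2196,.8795]);n/=np.linalg.norm(n)
tip=np.array([.5515,.2849,.3207]);q=tip-C;x0=q-(q@n)*n;x0/=np.linalg.norm(x0);y0=np.cross(n,x0)
z=-n;rad=np.array([np.cos(.47),np.sin(.47),0]);y=rad-(rad@z)*z;y/=np.linalg.norm(y);RT=np.c_[np.cross(y,z),y,z]
def handle(a,h=.046,r=.052): return C+h*n+r*(np.cos(a)*x0+np.sin(a)*y0)
def rel(T,R=RT):
    s=robot.state();R0=Ro.from_quat(s['tcp_rot']).as_matrix()
    print('shift mm',np.round(R0.T@(T-s['tcp_pos'])*1e3,1),'rot deg',np.round(np.degrees(Ro.from_matrix(R0.T@R).as_rotvec()),1))
def stat():
    s=robot.state();R0=Ro.from_quat(s['tcp_rot']).as_matrix();p=s['tcp_pos']+R0[:,2]*.054-C
    print('t',s['time'],'h',p@n,'r',np.hypot(p@x0,p@y0),'ang',np.degrees(np.arctan2(p@y0,p@x0)),'F',s['contact_force'],'w',s['grip_width'],s['gripper_force'],'q',np.round(s['qpos'],2))
E
python3 - <<'E'
from geo import *
rel(handle(0)+.134*n)
print(RT, 'x0 in tool',RT.T@x0,'y0',RT.T@y0)
E
```

```text
shift mm [-394.4 -216.  -114.2] rot deg [-27.2 -10.7  43.5]
[[-0.45288027  0.78522401  0.42228275]
 [ 0.89155644  0.39611475  0.21959103]
 [ 0.00515572  0.47593735 -0.87946407]] x0 in tool [3.50643100e-01 9.36509165e-01 3.17670402e-16] y0 [ 9.36509165e-01 -3.50643100e-01 -4.55463830e-18]
```

Request:
carry_out([
  [[-20,-10,-60],[-3,-1,4],1],
  [[-80,-45,-110],[-9,-4,14],1],
  [[-394,-216,-114],[-27.2,-10.7,43.5],1],
  [[-394,-216,-114],[-27.2,-10.7,43.5],1],
  [[-394,-216,-114],[-27.2,-10.7,43.5],1],
  [[-394,-216,-114],[-27.2,-10.7,43.5],1],
  [[-394,-216,-114],[-27.2,-10.7,43.5],1],
  [[-394,-216,-114],[-27.2,-10.7,43.5],1],
  [[-394,-216,-114],[-27.2,-10.7,43.5],1],
  [[-394,-216,-114],[-27.2,-10.7,43.5],1],
], newtons=50)

```text
time: 1.35
tcp_pos: [0.5043, 0.2605, 0.4174]
tcp_rot: [0.508, 0.825, 0.211, 0.126]
contact_force: [-0.8, -0.0, -1.0]
grip_width: 1.0
gripper_force: 0.0
```

```bash
python3 - <<'E'
from geo import *
stat();rel(handle(0)+.134*n);rel(handle(0)+.054*n)
E
```

```text
t 1.35 h 0.12596948329244906 r 0.051623791231624264 ang 0.3514864247692829 F [-0.79499714 -0.02755109 -1.02498356] w 1.0001097916622472 0.0 q [ 0.47 -0.02  1.91  0.01  0.76  0.  ]
shift mm [-0.1  0.5 -0. ] rot deg [ 0.  -0.  -0.1]
shift mm [-0.2  0.5 80. ] rot deg [ 0.  -0.  -0.1]
```

Request:
carry_out([
  [[0,0.5,40],[0,0,0],1],
  [[0,0.5,78],[0,0,0],1],
  [[0,0.5,78],[0,0,0],1],
  [[0,0.5,78],[0,0,0],-1],
  [[0,0.5,78],[0,0,0],-1],
  [[0,0.5,78],[0,0,0],-1],
  [[0,0.5,78],[0,0,0],-1],
  [[0,0.5,78],[0,0,0],-1],
  [[0,0.5,78],[0,0,0],-1],
], newtons=50)

```text
time: 2.48
tcp_pos: [0.5372, 0.2778, 0.3504]
tcp_rot: [0.508, 0.826, 0.211, 0.126]
contact_force: [-8.7, -4.9, 8.9]
grip_width: 0.228
gripper_force: 48.5
```

```bash
python3 - <<'E'
from geo import *
stat()
ims=[]
for nm in('side','top'):
    p,d=imaging.capture(nm);u,v=proj(nm,C)[0].astype(int);ims.append(cv2.resize(p[v-60:v+60,u-60:u+60],(400,400),interpolation=cv2.INTER_CUBIC))
cv2.imwrite('pics/grasp.png',np.hstack(ims)[:,:,::-1])
xt,yt=RT.T@x0,RT.T@y0
for k in range(1,29):
    a=np.radians(15*k);print(15*k,np.round(52*((np.cos(a)-1)*xt+np.sin(a)*yt)[:2],1).tolist())
    if k==24:break
E
```

```text
t 2.475 h 0.049308051711137627 r 0.0524662234329896 ang 0.2574687248837301 F [-8.71471598 -4.90608596  8.85414245] w 0.2282137777167694 48.53329164907336 q [0.47 0.1  1.93 0.01 0.62 0.  ]
15 [12.0, -6.4]
30 [21.9, -15.6]
45 [29.1, -27.2]
60 [33.1, -40.1]
75 [33.5, -53.7]
90 [30.5, -66.9]
105 [24.1, -78.9]
120 [14.8, -88.8]
135 [3.3, -96.0]
150 [-9.7, -100.0]
165 [-23.2, -100.5]
180 [-36.5, -97.4]
195 [-48.4, -91.0]
210 [-58.4, -81.8]
225 [-65.6, -70.2]
240 [-69.5, -57.3]
255 [-70.0, -43.7]
270 [-66.9, -30.5]
285 [-60.6, -18.5]
300 [-51.3, -8.6]
315 [-39.8, -1.4]
330 [-26.8, 2.6]
345 [-13.2, 3.1]
360 [-0.0, 0.0]
```

View pics/grasp.png

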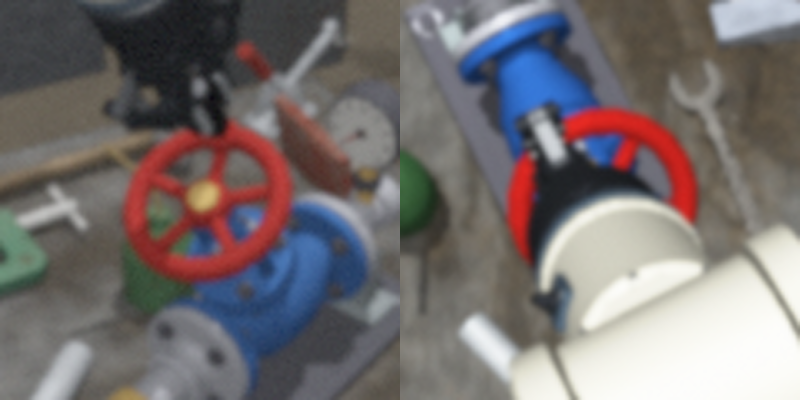

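The handle is between the pads at about side crop (210,110), and the jaws stopped at 19 mm. I'm starting to crank.

Request:
carry_out([
  [[12,-6.4,0],[0,0,0],-1],
  [[21.9,-15.6,0],[0,0,0],-1],
  [[29.1,-27.2,0],[0,0,0],-1],
  [[33.1,-40.1,0],[0,0,0],-1],
  [[33.5,-53.7,0],[0,0,0],-1],
  [[30.5,-66.9,0],[0,0,0],-1],
])

```text
time: 3.32
tcp_pos: [0.4726, 0.28, 0.3204]
tcp_rot: [0.507, 0.825, 0.214, 0.127]
contact_force: [-1.1, 0.2, 10.7]
grip_width: 0.231
gripper_force: 49.2
```

```bash
cat >> geo.py <<'E'
def nxt(a0,step=15,m=10):
    "rows from commanded angle a0 (deg)"
    xt,yt=RT.T@x0,RT.T@y0;f=lambda a:52*(np.cos(np.radians(a))*xt+np.sin(np.radians(a))*yt)
    print([np.round(f(a0+step*k)-f(a0),1)[:2].tolist() for k in range(1,m+1)])
E
python3 - <<'E'
from geo import *
stat();nxt(90)
E
```

```text
t 3.325 h 0.049759290580437966 r 0.05185392689676625 ang 85.96132331107817 F [-1.12242497  0.18193267 10.69039175] w 0.23055014701550053 49.20630900654942 q [ 0.55  0.04  2.07 -0.06  0.53  0.12]
[[-6.4, -12.0], [-15.6, -21.9], [-27.2, -29.1], [-40.1, -33.1], [-53.7, -33.5], [-66.9, -30.5], [-78.9, -24.1], [-88.8, -14.8], [-96.0, -3.3], [-100.0, 9.7]]
```

Request:
carry_out([
  [[-6.4,-12,0],[0,0,0],-1],
  [[-15.6,-21.9,0],[0,0,0],-1],
  [[-27.2,-29.1,0],[0,0,0],-1],
  [[-40.1,-33.1,0],[0,0,0],-1],
  [[-53.7,-33.5,0],[0,0,0],-1],
  [[-66.9,-30.5,0],[0,0,0],-1],
  [[-78.9,-24.1,0],[0,0,0],-1],
  [[-88.8,-14.8,0],[0,0,0],-1],
  [[-96,-3.3,0],[0,0,0],-1],
  [[-100,9.7,0],[0,0,0],-1],
])

```text
time: 4.58
tcp_pos: [0.5244, 0.1927, 0.3235]
tcp_rot: [0.508, 0.825, 0.211, 0.127]
contact_force: [-12.7, -2.9, 14.5]
grip_width: 0.228
gripper_force: 50.1
```

```bash
python3 - <<'E'
from geo import *
stat();rel(handle(np.radians(240),.0493)+.054*n);nxt(240);nxt(390)
E
```

```text
t 4.575 h 0.04976093648673511 r 0.05210529397198372 ang -118.79792363608594 F [-12.72815108  -2.90979725  14.53524276] w 0.22767286686809068 50.13979587703943 q [ 0.31  0.06  2.04  0.15  0.55 -0.27]
shift mm [ 0.3 -0.9  0.5] rot deg [ 0.1  0.  -0. ]
[[-0.5, 13.6], [2.6, 26.8], [9.0, 38.8], [18.2, 48.7], [29.7, 55.9], [42.7, 59.8], [56.3, 60.3], [69.5, 57.3], [81.5, 50.9], [91.4, 41.6]]
[[7.2, -11.5], [11.2, -24.5], [11.6, -38.1], [8.6, -51.3], [2.2, -63.3], [-7.1, -73.2], [-18.6, -80.4], [-31.6, -84.3], [-45.1, -84.8], [-58.4, -81.8]]
```

Request:
carry_out([
  [[-0.5,13.6,0],[0,0,0],-1],
  [[2.6,26.8,0],[0,0,0],-1],
  [[9,38.8,0],[0,0,0],-1],
  [[18.2,48.7,0],[0,0,0],-1],
  [[29.7,55.9,0],[0,0,0],-1],
  [[42.7,59.8,0],[0,0,0],-1],
  [[56.3,60.3,0],[0,0,0],-1],
  [[69.5,57.3,0],[0,0,0],-1],
  [[81.5,50.9,0],[0,0,0],-1],
  [[91.4,41.6,0],[0,0,0],-1],
])

```text
time: 5.82
tcp_pos: [0.5158, 0.2909, 0.3434]
tcp_rot: [0.508, 0.826, 0.211, 0.127]
contact_force: [-2.1, -12.9, 9.6]
grip_width: 0.228
gripper_force: 49.4
```

```bash
python3 - <<'E'
from geo import *
stat();nxt(390,15,6);nxt(480,5);nxt(530,5);nxt(580,5)
E
```

```text
t 5.825 h 0.049365216925599184 r 0.05251460229084452 ang 28.90215832519798 F [ -2.06043646 -12.94450143   9.57992061] w 0.22754102575327648 49.39362667500973 q [ 0.52  0.09  1.96 -0.04  0.59  0.08]
[[7.2, -11.5], [11.2, -24.5], [11.6, -38.1], [8.6, -51.3], [2.2, -63.3], [-7.1, -73.2]]
[[-3.6, -2.7], [-7.5, -5.1], [-11.5, -7.2], [-15.7, -8.9], [-20.1, -10.2], [-24.5, -11.2], [-29.0, -11.7], [-33.5, -11.9], [-38.1, -11.6], [-42.6, -11.0]]
[[-4.4, 1.0], [-8.7, 2.4], [-12.9, 4.2], [-16.9, 6.3], [-20.7, 8.8], [-24.3, 11.6], [-27.6, 14.7], [-30.6, 18.1], [-33.4, 21.7], [-35.8, 25.5]]
[[-2.1, 4.0], [-3.8, 8.2], [-5.1, 12.6], [-6.0, 17.0], [-6.6, 21.5], [-6.7, 26.1], [-6.5, 30.6], [-5.9, 35.1], [-4.8, 39.5], [-3.4, 43.8]]
```

Request:
carry_out([
  [[7.2,-11.5,0],[0,0,0],-1],
  [[11.2,-24.5,0],[0,0,0],-1],
  [[11.6,-38.1,0],[0,0,0],-1],
  [[8.6,-51.3,0],[0,0,0],-1],
  [[2.2,-63.3,0],[0,0,0],-1],
  [[-7.1,-73.2,0],[0,0,0],-1],
], newtons=40)

```text
time: 6.58
tcp_pos: [0.4612, 0.2572, 0.3093]
tcp_rot: [0.507, 0.825, 0.213, 0.126]
contact_force: [-13.2, 1.9, 18.3]
grip_width: 0.228
gripper_force: 50.5
```

```bash
python3 - <<'E'
from geo import *
stat()
for a in range(480,840,20): print(a,end=' ');nxt(a,5,4)
E
```

```text
t 6.575 h 0.04980200181440679 r 0.05151758871779533 ang 117.28377441314366 F [-13.2001206    1.92146598  18.33542458] w 0.22791006188891752 50.45714017935097 q [ 0.51  0.02  2.12 -0.03  0.5   0.07]
480 [[-3.6, -2.7], [-7.5, -5.1], [-11.5, -7.2], [-15.7, -8.9]]
500 [[-4.3, -1.3], [-8.8, -2.3], [-13.3, -2.8], [-17.8, -3.0]]
520 [[-4.5, 0.2], [-9.0, 0.9], [-13.4, 1.9], [-17.8, 3.3]]
540 [[-4.2, 1.8], [-8.2, 3.9], [-12.0, 6.4], [-15.6, 9.2]]
560 [[-3.3, 3.1], [-6.4, 6.5], [-9.1, 10.1], [-11.5, 13.9]]
580 [[-2.1, 4.0], [-3.8, 8.2], [-5.1, 12.6], [-6.0, 17.0]]
600 [[-0.6, 4.5], [-0.7, 9.0], [-0.5, 13.6], [0.2, 18.1]]
620 [[1.0, 4.4], [2.4, 8.7], [4.2, 12.9], [6.3, 16.9]]
640 [[2.5, 3.8], [5.3, 7.4], [8.4, 10.7], [11.7, 13.7]]
660 [[3.6, 2.7], [7.5, 5.1], [11.5, 7.2], [15.7, 8.9]]
680 [[4.3, 1.3], [8.8, 2.3], [13.3, 2.8], [17.8, 3.0]]
700 [[4.5, -0.2], [9.0, -0.9], [13.4, -1.9], [17.8, -3.3]]
720 [[4.2, -1.8], [8.2, -3.9], [12.0, -6.4], [15.6, -9.2]]
740 [[3.3, -3.1], [6.4, -6.5], [9.1, -10.1], [11.5, -13.9]]
760 [[2.1, -4.0], [3.8, -8.2], [5.1, -12.6], [6.0, -17.0]]
780 [[0.6, -4.5], [0.7, -9.0], [0.5, -13.6], [-0.2, -18.1]]
800 [[-1.0, -4.4], [-2.4, -8.7], [-4.2, -12.9], [-6.3, -16.9]]
820 [[-2.5, -3.8], [-5.3, -7.4], [-8.4, -10.7], [-11.7, -13.7]]
```

Request:
carry_out([
  [[-3.6,-2.7,0],[0,0,0],-1],
  [[-7.5,-5.1,0],[0,0,0],-1],
  [[-11.5,-7.2,0],[0,0,0],-1],
  [[-15.7,-8.9,0],[0,0,0],-1],
])

```text
time: 7.08
tcp_pos: [0.4608, 0.2391, 0.3046]
tcp_rot: [0.508, 0.825, 0.212, 0.126]
contact_force: [-19.7, -2.0, 22.5]
grip_width: 0.229
gripper_force: 51.2
```

```bash
python3 -c "
from geo import *
stat()"
```

```text
t 7.075 h 0.04983320741250579 r 0.051444667693273806 ang 138.33907375993627 F [-19.68244678  -1.99794005  22.54027718] w 0.229023573996382 51.21874775737524 q [ 0.47  0.02  2.14  0.01  0.49 -0.  ]
```

Request:
carry_out([
  [[-4.3,-1.3,-0.7],[0,0,0],-1],
  [[-8.8,-2.3,-1.5],[0,0,0],-1],
  [[-13.3,-2.8,-1.5],[0,0,0],-1],
  [[-17.8,-3,-1.5],[0,0,0],-1],
])

```text
time: 7.58
tcp_pos: [0.4662, 0.2214, 0.3031]
tcp_rot: [0.508, 0.826, 0.211, 0.126]
contact_force: [-10.0, -0.1, 7.3]
grip_width: 0.231
gripper_force: 49.1
```

```bash
cat >> geo.py <<'E'
def fc():
    F=robot.state()['contact_force'];stat();s=robot.state();R0=Ro.from_quat(s['tcp_rot']).as_matrix();p=s['tcp_pos']+R0[:,2]*.054-C
    e=p-(p@n)*n;e/=np.linalg.norm(e);print('axial %.1f radial %.1f tang %.1f'%(F@n,F@e,F@np.cross(n,e)))
E
python3 -c "
from geo import *
fc()"
```

```text
t 7.575 h 0.050101543431811495 r 0.05154125807064008 ang 159.18930482590255 F [-9.97531891 -0.10004496  7.30495118] w 0.23120288847019663 49.091009348630905 q [ 0.43  0.01  2.14  0.06  0.49 -0.09]
axial 10.7 radial 4.4 tang -4.4
```

Request:
carry_out([
  [[-4.5,0.2,0],[0,0,0],-1],
  [[-9,0.9,0],[0,0,0],-1],
  [[-13.4,1.9,0],[0,0,0],-1],
  [[-17.8,3.3,0],[0,0,0],-1],
])

```text
time: 8.07
tcp_pos: [0.4768, 0.2066, 0.3045]
tcp_rot: [0.508, 0.826, 0.211, 0.126]
contact_force: [-9.3, -1.6, 8.3]
grip_width: 0.226
gripper_force: 49.3
```

```bash
python3 -c "
from geo import *
fc()"
```

```text
t 8.075 h 0.05011841365168271 r 0.0516173744900417 ang 179.50330825328854 F [-9.34976686 -1.55502514  8.30920109] w 0.22607535763894723 49.29117537103593 q [ 0.38  0.02  2.13  0.1   0.5  -0.16]
axial 11.6 radial 2.8 tang -4.1
```

Request:
carry_out([
  [[-4.2,1.8,0],[0,0,0],-1],
  [[-8.2,3.9,0],[0,0,0],-1],
  [[-12,6.4,0],[0,0,0],-1],
  [[-15.6,9.2,0],[0,0,0],-1],
])

```text
time: 8.57
tcp_pos: [0.4909, 0.1962, 0.3086]
tcp_rot: [0.508, 0.826, 0.211, 0.126]
contact_force: [-8.9, -1.8, 7.1]
grip_width: 0.227
gripper_force: 49.3
```

```bash
python3 -c "
from geo import *
fc()"
```

```text
t 8.575 h 0.05008388034205474 r 0.0517178762940945 ang -160.35859460376565 F [-8.89801992 -1.82930939  7.05466104] w 0.22721941375269772 49.28944098763168 q [ 0.34  0.03  2.11  0.13  0.51 -0.22]
axial 10.4 radial 1.8 tang -4.7
```

Request:
carry_out([
  [[-3.3,3.1,0],[0,0,0],-1],
  [[-6.4,6.5,0],[0,0,0],-1],
  [[-9.1,10.1,0],[0,0,0],-1],
  [[-11.5,13.9,0],[0,0,0],-1],
])

```text
time: 9.07
tcp_pos: [0.5071, 0.1913, 0.3151]
tcp_rot: [0.508, 0.826, 0.211, 0.126]
contact_force: [-7.6, -3.7, 6.4]
grip_width: 0.229
gripper_force: 49.2
```

```bash
python3 -c "
from geo import *
fc()"
```

```text
t 9.075 h 0.05002533513600264 r 0.05183248036401263 ang -140.3072253686642 F [-7.64162611 -3.70795656  6.41822117] w 0.22937036592521493 49.17114875279367 q [ 0.32  0.04  2.08  0.15  0.53 -0.26]
axial 9.7 radial 2.0 tang -3.9
```

Request:
carry_out([
  [[-2.1,4,0],[0,0,0],-1],
  [[-3.8,8.2,0],[0,0,0],-1],
  [[-5.1,12.6,0],[0,0,0],-1],
  [[-6,17,0],[0,0,0],-1],
])

```text
time: 9.57
tcp_pos: [0.5232, 0.1925, 0.3231]
tcp_rot: [0.508, 0.826, 0.211, 0.126]
contact_force: [-6.0, -4.6, 4.8]
grip_width: 0.229
gripper_force: 49.0
```

```bash
python3 -c "
from geo import *
fc()"
```

```text
t 9.575 h 0.049931783801389996 r 0.05196963538394702 ang -120.27506430938296 F [-6.00039326 -4.56872247  4.83601876] w 0.2285597072606518 48.990312069654465 q [ 0.31  0.06  2.04  0.15  0.56 -0.27]
axial 7.8 radial 2.0 tang -3.9
```

Request:
carry_out([
  [[-0.6,4.5,0],[0,0,0],-1],
  [[-0.7,9,0],[0,0,0],-1],
  [[-0.5,13.6,0],[0,0,0],-1],
  [[0.2,18.1,0],[0,0,0],-1],
])

```text
time: 10.07
tcp_pos: [0.5376, 0.1998, 0.3316]
tcp_rot: [0.508, 0.826, 0.211, 0.126]
contact_force: [-4.3, -4.7, 2.0]
grip_width: 0.232
gripper_force: 48.7
```

```bash
python3 -c "
from geo import *
fc()"
```

```text
t 10.075 h 0.04983923459284942 r 0.05207114676159359 ang -100.08566514081492 F [-4.34845979 -4.73364117  1.98321952] w 0.23151103849603638 48.71857984922826 q [ 0.32  0.07  2.    0.14  0.58 -0.25]
axial 4.6 radial 1.4 tang -4.7
```

Request:
carry_out([
  [[1,4.4,0],[0,0,0],-1],
  [[2.4,8.7,0],[0,0,0],-1],
  [[4.2,12.9,0],[0,0,0],-1],
  [[6.3,16.9,0],[0,0,0],-1],
])

```text
time: 10.58
tcp_pos: [0.5481, 0.2121, 0.3397]
tcp_rot: [0.508, 0.826, 0.211, 0.126]
contact_force: [-0.5, -4.8, 0.9]
grip_width: 0.232
gripper_force: 48.5
```

```bash
python3 -c "
from geo import *
fc()"
```

```text
t 10.575 h 0.04972758551819565 r 0.0522101725557515 ang -80.10640230964988 F [-0.52606955 -4.78838769  0.9427728 ] w 0.23211946880800322 48.46068251878023 q [ 0.34  0.09  1.97  0.12  0.6  -0.22]
axial 2.1 radial 2.5 tang -3.6
```

Request:
carry_out([
  [[2.5,3.8,0],[0,0,0],-1],
  [[5.3,7.4,0],[0,0,0],-1],
  [[8.4,10.7,0],[0,0,0],-1],
  [[11.7,13.7,0],[0,0,0],-1],
])

```text
time: 11.08
tcp_pos: [0.5539, 0.2287, 0.3465]
tcp_rot: [0.508, 0.826, 0.211, 0.126]
contact_force: [0.3, -4.4, -1.4]
grip_width: 0.227
gripper_force: 48.1
```

```bash
python3 -c "
from geo import *
fc()"
```

```text
t 11.075 h 0.0496504685068378 r 0.052319928639510814 ang -59.16495833089371 F [ 0.31284127 -4.41971566 -1.44161104] w 0.22664045090363835 48.0953723564744 q [ 0.36  0.1   1.94  0.1   0.61 -0.17]
axial -0.4 radial 0.8 tang -4.6
```

Request:
carry_out([
  [[3.6,2.7,0],[0,0,0],-1],
  [[7.5,5.1,0],[0,0,0],-1],
  [[11.5,7.2,0],[0,0,0],-1],
  [[15.7,8.9,0],[0,0,0],-1],
])

```text
time: 11.58
tcp_pos: [0.5536, 0.2466, 0.3507]
tcp_rot: [0.508, 0.826, 0.211, 0.126]
contact_force: [1.7, -3.3, -3.3]
grip_width: 0.229
gripper_force: 47.9
```

```bash
python3 -c "
from geo import *
fc()"
```

```text
t 11.575 h 0.04958645830745646 r 0.05240356909976217 ang -38.90837076761662 F [ 1.70691802 -3.34688138 -3.32266417] w 0.22940153725599707 47.88393907248974 q [ 0.4   0.11  1.92  0.07  0.62 -0.11]
axial -2.9 radial -0.3 tang -4.1
```

Request:
carry_out([
  [[4.3,1.3,0],[0,0,0],-1],
  [[8.8,2.3,0],[0,0,0],-1],
  [[13.3,2.8,0],[0,0,0],-1],
  [[17.8,3,0],[0,0,0],-1],
])

```text
time: 12.08
tcp_pos: [0.5477, 0.2634, 0.3521]
tcp_rot: [0.508, 0.826, 0.211, 0.126]
contact_force: [11.8, -17.9, -7.4]
grip_width: 0.227
gripper_force: 47.5
```

```bash
python3 -c "
from geo import *
fc()"
```

```text
t 12.075 h 0.04956089843341207 r 0.05243712556210103 ang -19.42138744239575 F [ 11.82872299 -17.91651151  -7.39204884] w 0.22711947197362808 47.454903898760676 q [ 0.44  0.11  1.92  0.04  0.62 -0.06]
axial -7.6 radial -1.7 tang -21.3
```

The tangential force jumped to 21 N, so this is probably the stop. A small push should confirm it.

Request:
carry_out([
  [[1.8,0,0],[0,0,0],-1],
  [[3.6,-0.2,0],[0,0,0],-1],
])

```text
time: 12.32
tcp_pos: [0.5474, 0.264, 0.3521]
tcp_rot: [0.507, 0.826, 0.21, 0.129]
contact_force: [17.5, -28.3, -6.3]
grip_width: 0.231
gripper_force: 47.3
```

```bash
python3 -c "
from geo import *
fc()
i=np.hstack([cv2.resize(p[v-60:v+60,u-60:u+60],(400,400),interpolation=cv2.INTER_CUBIC) for p,(u,v) in ((imaging.capture(m)[0],proj(m,C)[0].astype(int)) for m in ('side','top'))])
cv2.imwrite('pics/stop.png',i[:,:,::-1])"
```

```text
t 12.325 h 0.04958672529511575 r 0.052420608788982775 ang -18.909358976800792 F [ 17.53054667 -28.29140206  -6.26924771] w 0.2306509413210973 47.31316731311381 q [ 0.44  0.11  1.92  0.02  0.62 -0.05]
axial -6.7 radial -1.4 tang -33.2
```

View pics/stop.png

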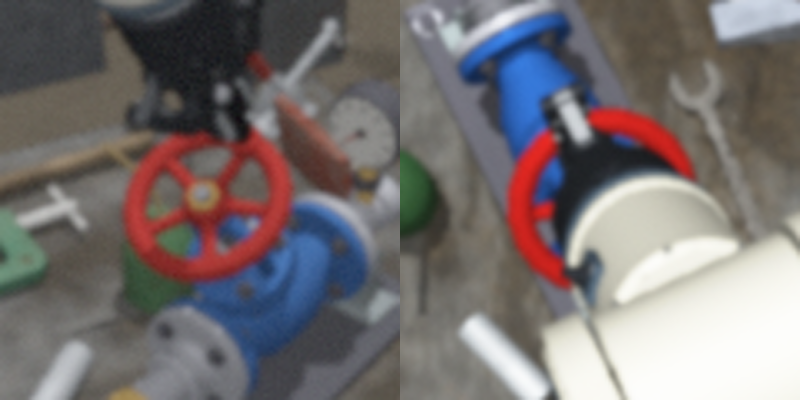

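The stop is firm: 33 N tangential with the angle stuck at about −19.4°. The side view shows the stem standing out of the nut at crop (203,195). Next is the quarter turn back, to about −109.5°.

```bash
python3 -c "
from geo import *
xt,yt=RT.T@x0,RT.T@y0
f=lambda a:52*(np.cos(np.radians(a))*xt+np.sin(np.radians(a))*yt)
c=f(-20)+np.array([3.6,-.2,0])
for a in [-19.5,-30,-40,-50,-60,-70,-80,-90,-100,-109.7]:print(a,np.round(f(a)-c,1)[:2])"
```

```text
-19.5 [-3.1  0.2]
-30 [-12.6  -0.5]
-40 [-21.4  -2.8]
-50 [-29.7  -6.5]
-60 [-37.1 -11.7]
-70 [-43.6 -18. ]
-80 [-48.9 -25.4]
-90 [-52.8 -33.6]
-100 [-55.2 -42.3]
-109.7 [-56.1 -51. ]
```

Request:
carry_out([
  [[-3.1,0.2,0],[0,0,0],-1],
  [[-12.6,-0.5,0],[0,0,0],-1],
  [[-21.4,-2.8,0],[0,0,0],-1],
  [[-29.7,-6.5,0],[0,0,0],-1],
  [[-37.1,-11.7,0],[0,0,0],-1],
  [[-43.6,-18,0],[0,0,0],-1],
  [[-48.9,-25.4,0],[0,0,0],-1],
  [[-52.8,-33.6,0],[0,0,0],-1],
  [[-55.2,-42.3,0],[0,0,0],-1],
  [[-56.1,-51,0],[0,0,0],-1],
])

```text
time: 13.68
tcp_pos: [0.5328, 0.1967, 0.3288]
tcp_rot: [0.507, 0.825, 0.213, 0.128]
contact_force: [8.0, 1.9, -5.2]
grip_width: 0.229
gripper_force: 47.4
```

Request:
carry_out([
  [[0,0,0],[0,0,0],-1],
  [[0,0,0],[0,0,0],-1],
])

```text
time: 13.92
tcp_pos: [0.5319, 0.1962, 0.3282]
tcp_rot: [0.507, 0.826, 0.212, 0.127]
contact_force: [2.8, -4.8, -1.8]
grip_width: 0.23
gripper_force: 47.9
```

```bash
python3 -c "
from geo import *
fc()"
```

```text
t 13.925 h 0.049994576719521185 r 0.05189640707166609 ang -108.15078022729526 F [ 2.81756237 -4.80535647 -1.76762093] w 0.23032778937146706 47.89054533932358 q [ 0.31  0.07  2.02  0.15  0.56 -0.26]
axial -1.7 radial 5.5 tang -0.8
```

Request:
carry_out([
  [[0,-1.3,0],[0,0,0],-1],
  [[0,-1.3,0],[0,0,0],-1],
  [[0,-1.3,0],[0,0,0],1],
  [[0,-1.3,0],[0,0,0],1],
  [[0,-1.3,0],[0,0,0],1],
  [[0,-1.3,0],[0,0,0],1],
  [[0,-1.3,0],[0,0,0],1],
  [[0,-1.3,-30],[0,0,0],1],
  [[0,-1.3,-80],[0,0,0],1],
  [[0,-1.3,-140],[0,0,0],1],
])

```text
time: 15.18
tcp_pos: [0.4703, 0.1645, 0.4504]
tcp_rot: [0.508, 0.826, 0.211, 0.126]
contact_force: [0.8, 0.2, 0.4]
grip_width: 1.003
gripper_force: 0.0
```

Request:
carry_out([
  [[0,-50,-60],[0,0,0],1],
  [[0,-100,-60],[0,0,0],1],
  [[0,-150,-60],[0,0,0],1],
  [[0,-150,-60],[0,0,0],1],
  [[0,-150,-60],[0,0,0],1],
  [[0,-150,-60],[0,0,0],1],
])

```text
time: 15.92
tcp_pos: [0.3292, 0.0926, 0.4319]
tcp_rot: [0.507, 0.826, 0.212, 0.126]
contact_force: [0.5, 0.1, -0.5]
grip_width: 0.999
gripper_force: 0.0
```

```bash
python3 - <<'E'
from geo import *
print(robot.state()['contact_force'],robot.state()['tcp_pos'])
ps={m:imaging.capture(m)[0] for m in('side','top')}
for a in(-105,-109.5,-114):
    print(a,[np.round(proj(m,handle(np.radians(a),.07))[0],1) for m in ps])
cv2.imwrite('pics/endtop.png',ps['top'][:,:,::-1])
ims=[]
for m,p in ps.items():
    u,v=proj(m,C)[0].astype(int);print(u-60,v-60);ims.append(cv2.resize(p[v-60:v+60,u-60:u+60],(400,400),interpolation=cv2.INTER_CUBIC))
    u,v=proj(m,handle(np.radians(-109.5),.07))[0].round().astype(int);g=p.astype(int);b=(g.min(2)>110)&(g.max(2)-g.min(2)<45);w=np.zeros_like(b);w[v-6:v+7,u-6:u+7]=1;ys,xs=np.nonzero(b&w);print(m,len(xs),xs.mean(),ys.mean())
cv2.imwrite('pics/end.png',np.hstack(ims)[:,:,::-1])
E
```

```text
[ 0.51966768  0.13962985 -0.49663342] [0.32917563 0.09263944 0.43193301]
-105 [array([284.8, 185. ]), array([301.8, 208.7])]
-109.5 [array([283.9, 186.6]), array([302.6, 210.4])]
-114 [array([282.9, 188. ]), array([303.4, 212.1])]
213 132
side 25 284.48 185.6
212 152
top 98 304.8061224489796 211.0612244897959
```

View pics/end.png

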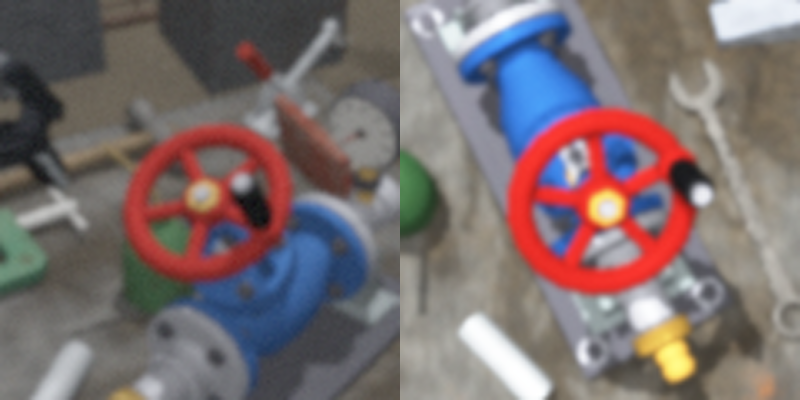

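View pics/endtop.png

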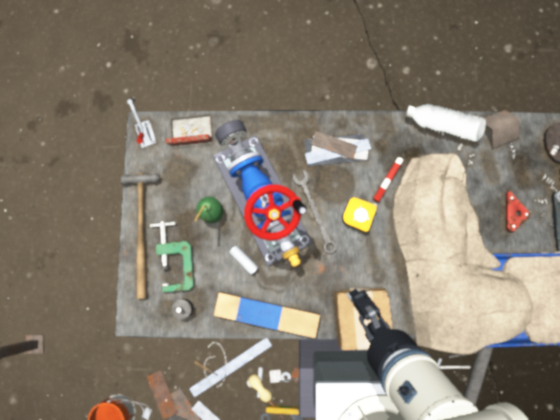

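The handle's cap is at side px (284,186) and top px (304,211), as expected for −109.5°, a quarter turn back from the stop. The loose things haven't moved and the gripper is clear.

```bash
python3 -c "
from rig import order
print(order.hand_in())"
```

```text
the job is handed in; nothing more can be done
None
```

The valve was cranked about 1.95 turns anticlockwise to its hard stop, turned back a quarter turn (90° to within a degree or two) and let go. The loose things were left where they lay, and the job was handed in at about 16 s.

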